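Lock the blend bottle under the ring stand and set the funnel over it

ROBOT

A 6-joint arm with a two-finger parallel gripper is mounted at the origin on the work surface. World frame = base frame: x ahead of the robot, y to its left, z up, the work surface at z = 0. Lengths are in mm, angles in rad, forces in N, time in s.
With the tool pointing down it reaches from about 275 to 1000 mm from the base axis. Payload 8.4 kg.
Tool frame: the origin (TCP) lies at the very end of the fingers, on their centre line; the grasp point (between the pads) lies 19 mm behind it; z points along the fingers, y is the direction in which the jaws open and shut (so a half turn about z gives the same grasp; the last joint's range is limited). The gripper opens to 85 mm and grips with 20 to 120 N. Pads are 22 mm wide; open, the fingers measure 114 mm over their backs; the gripper's body (76 mm by 85 mm) begins 54 mm behind the grasp point. The pads swing forward as they close: fully open they stand 13 mm farther back than shut.
Start: joints at [-1.104, 0.353, 1.633, -0, 1.155, -0.002], TCP at [282.384, -557.572, 205.881] pointing down, gripper open.
Joint ranges: [-2.63, 2.63], [-0.92, 2.1], [0.06, 2.66], [-1.3, 4.44], [0, 2.69], [-3.02, 3.02]. Speed limits (rad/s): [2.22, 2.22, 2.79, 3.14, 3.14, 3.14].

INTERFACE

Orientations are given as [roll, pitch, yaw] about the fixed x, y, z axes, in that order (R = Rz(yaw) Ry(pitch) Rx(roll)).
In Python, from rig import r gives the robot as it stands.
- The arm moves only by the tool jog_arm, never from a script. Its argument "increments" is text: rows parted by semicolons, each of 7 numbers parted by spaces: the shift along the tool's x, y, z in cm, then the turn, a rotation vector about the tool's x, y, z in rad, then the opening, from -1 (shut) to 1 (fully open). A call has exactly 8 rows; each row shifts and turns the commanded pose from where the row before left it, along the tool's axes as they then stand; what a row does not reach is not made up. A row lasts 1/10 s, in which the tool goes at most 50 mm and 8.59 degrees, less where a joint would pass 70% of its speed; a pose out of reach is approached as far as the arm can. A call with a gripper value outside its range is refused whole. The fingers move at their own pace and stop on an object; "squeeze" is the grip in N (left out, the last holds). Time passes only in rows, so rows that do not move let the fingers close, or fill a call up. It gives the time, the measured TCP pose, the force and the opening at its end, in the units of the state.
- r.sense(): the state, without advancing time (a new reading comes with each control period).
- r.grab_frame(name): name is "scene" or "top"; returns the picture (400x640x3 uint8, red, green, blue); there is no depth.
- r.camera_info(name): a dict with "K" (3x3 intrinsics, pixels), "dist_coeffs" ([k1, k2, p1, p2, k3] as OpenCV has them; the pictures are not rectified), "rvec" (rotation vector, rad) and "tvec" (3), from world to camera coordinates, as OpenCV has them. Camera axes: x right, y down, z forward; pixel columns grow to the right and rows downward; lengths in mm; the calibration is good to about 2 mm. A picture is of the moment at which its call begins. camera_info takes no time and is no camera call.
- r.sign_off(): hands the job in, once; it reports no verdict.
The state is a dict: "clock": time; "qpos": joint angles; "qvel": joint speeds; "joint_efforts": joint torques, N m; "eef_pos": TCP position; "tcp_rot": TCP orientation; "contact_force": force on the tool from outside, world axes, zero at the start; "wrist_torque": the same for the moment, N m; "opening": opening from 0.0 (shut) to 1.0 (fully open).
Only numpy, scipy, OpenCV 4.12 (cv2) and the standard library are available. Lean on these libraries where they do the work, as an engineer would, in place of code of your own. Each camera call takes 0.05 s, during which the arm holds its last target.

TASK

Turn the bottle turntable by its wooden crank knob (not by the glass), whichever way round is shorter, until the one bottle without a cork has come round to the brass post and the spring bolt drops into the gap in the rim and locks the turntable there; the bolt is set only roughly, so feel for it and stop as soon as it holds, without driving the turntable hard against it. Then swing the brass ring round on its arm until the funnel's spout stands over the mouth of that bottle, and let go, leaving the funnel sitting in its ring and everything else where it is.

Things in the scene. Friction and masses are not known exactly. Their poses are not given: they have to be found in the camera images.
- filler: Iron bed of the blending stand, fixed to the shelf. Origin on the turntable's upright axis at shelf height, z up; the brass post stands along its own -y. The turntable's steel disc is 206 mm wide, its top 28 mm above the shelf.
- hub (a point): Top of the turntable's steel hub, on its axis, 163 mm above the shelf. The crank bar on it, 18 mm wide with its top at 158 mm, points away from the open bottle and carries the crank knob.
- post (a point): Ball top of the upright brass post, on the post's axis, 221 mm above the shelf, 222.5 mm from the turntable's axis; the post is 16 mm thick. The ring arm hinges on it.
- turntable (a joint): Turntable angle in rad, endless both ways, growing counter-clockwise seen from above. At 0 and at 6.283 the open bottle points exactly at the post; it starts between 0.85 and 5.43. The place where the bolt drops in lies anywhere up to 0.3 rad either side of 0 (or 6.283), as the bolt's block is clamped on by hand. It turns with 3 to 7 N at the crank knob and stays where it is left.
- bottles: The six cobalt glass bottles, held fast in the turntable's wells, each 50 mm thick, 60 degrees apart on a circle of 75 mm radius; necks end 125 mm above the shelf, the corks of the five stock bottles 132 mm. Origin on the turntable's axis 20 mm above the shelf; its own -y points to the bottle without a cork.
- rim: Steel bead round the turntable, 221 mm across, its middle 24 mm above the shelf; one gap, 11 mm wide, for the bolt. Origin on the turntable's axis. The bolt's nose slides along it 116 mm from the axis, so a push of 10 N at the crank knob against the dropped bolt loads it with about 6 N; over 10 N on it would bruise it.
- bolt (a joint): Travel in m of the round-nosed spring bolt in the brass block beside the rim, growing inward: about 0.001 riding on the rim bead, over 0.009 dropped fully into the gap, where it blocks the turntable both ways with 1.5 mm of play at the rim. It begins to drop 0.07 rad before its place and from about 0.04 rad draws the turntable in; fully down, the turntable stops dead.
- crank_knob: Pale boxwood crank knob, upright, round, 22 mm thick and 46 mm tall, spinning freely on its pin; 65 mm from the turntable's axis, on the side opposite the open bottle. Its origin is on its own axis at the middle of its height, 188 mm above the shelf (its lower end is 5 mm above the crank bar).
- open_mouth (a point): Centre of the mouth of the one bottle without a cork, 125 mm above the shelf; the bore is 22 mm wide and the neck 28 mm.
- ring_arm (a joint): Swing in rad of the brass ring arm about the post, growing counter-clockwise seen from above: 0 at the start, swung aside; at 1.309 it points from the post to the turntable's axis; stops at -0.1 and 1.75. It stays where it is left (1 N at its knob moves it). The ring's centre is 150 mm from the post's axis, the ring 8 mm thick, 196 mm above the shelf.
- ring_grip (a point): Middle of the upright pale wooden knob on the ring arm, 65 mm from the post's axis towards the ring, 224 mm above the shelf; the knob is round, fixed to the arm, 20 mm thick, from 200 to 245 mm above the shelf. Its x axis points along the arm, away from the post.
- spout (a point): Lower end of the spout of the copper funnel, which rests loose in the ring by its cone: spout 11 mm thick, its end 141 mm above the shelf, rim 93 mm wide and 221 mm above the shelf. Its z axis runs up the funnel's axis.
- mill: Bystander: dark bronze spice mill, 112 mm wide, 200 mm tall with its crank; origin under its centre. Leave it alone.
- cup: Bystander: copper measuring cup, 72 mm wide, 58 mm tall, flat handle reaching 110 mm to its own +y; origin under its centre. Leave it alone.
- tamper: Bystander: boxwood tamper standing upright, 48 mm wide at the foot, 114 mm tall; origin under its centre. Leave it alone.
- spare_bottle: Bystander: corked cobalt bottle on the shelf, 50 mm wide, 106 mm tall; origin under its centre. Leave it alone.
Not all that is in view belongs to the job. There is more than one size of the part that bears bolt; the job needs the smaller.

How it is judged:
By the outcome, as a careful person would: the job done as asked, in the order asked, and still so for the second after the job is handed in, with the robot touching nothing.
It also fails if it takes over 72 s, if anything falls off the work surface, if the arm or the gripper's body presses on something with over 40 N, if the wrist force passes 120 N, or if a joint passes its speed limit or range.

## Working session

There is one attempt and no reset: what is moved stays moved. The work goes in short steps, Python scripts to look and compute and a tool call to move; the robot and the scene stay as the last step left them, time stands still between calls to the robot, and variables do not carry over. Pictures are saved under pics/ and viewed, and the job is handed in when it is done.

Besides the shell and the picture viewer there is one more tool, called after "Request:" as a command line: name --argument value ..., lists and objects as JSON in quotes. jog_arm: Moves the arm, as the interface text tells. Its arguments: {"type":"object","properties":{"increments":{"type":"string"},"squeeze":{"type":"number"}},"required":["increments"]}

```bash
ls; mkdir -p pics; python3 - <<'E'
from rig import r
import cv2
for n in ("scene","top"):
    cv2.imwrite(f"pics/{n}0.png",r.grab_frame(n)[:,:,::-1])
    print(n,r.camera_info(n))
print(r.sense())
E
```

```text
pics
scene {'K': array([[432.80189633,   0.        , 316.12348812],
       [  0.        , 432.80189633, 203.74738625],
       [  0.        ,   0.        ,   1.        ]]), 'dist_coeffs': array([-0.0084852,  0.       ,  0.       ,  0.       ,  0.       ]), 'rvec': array([ 2.19314948,  0.91728921, -0.41479378]), 'tvec': array([-323.78400024,  -80.61629483, 1333.99222733])}
top {'K': array([[518.71648214,   0.        , 313.65080572],
       [  0.        , 518.71648214, 192.56309067],
       [  0.        ,   0.        ,   1.        ]]), 'dist_coeffs': array([0.04204351, 0.        , 0.        , 0.        , 0.        ]), 'rvec': array([ 2.14939416, -2.21317217,  0.07027224]), 'tvec': array([  34.09076109,  430.74559278, 1723.55960139])}
{'clock': 0.1, 'qpos': array([-1.10440945e+00,  3.53572655e-01,  1.63402688e+00,  3.56407421e-06,
        1.15520461e+00, -2.42380521e-03]), 'qvel': array([-0.00139021, -0.00261906, -0.00305105,  0.00101426,  0.00266308,
        0.00016303]), 'joint_efforts': array([ 2.05770211e-04, -6.06358480e+01, -3.42818606e+01,  2.23376458e-05,
        3.98626289e-03,  1.20558667e-05]), 'eef_pos': array([ 282.18104378, -557.17978738,  205.25473997]), 'tcp_rot': array([-3.14038118e+00, -6.19534217e-06,  4.68809233e-01]), 'contact_force': array([-0.13166985,  0.65855345,  0.07370995]), 'wrist_torque': array([ 0.00182935, -0.01730083,  0.00806228]), 'opening': 1.0052994860472566}
```

View pics/scene0.png

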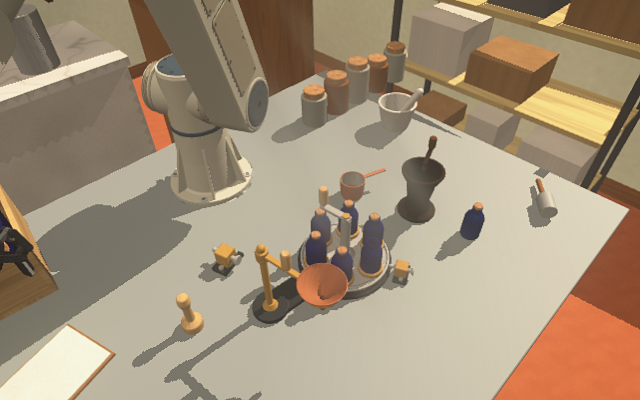

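View pics/top0.png

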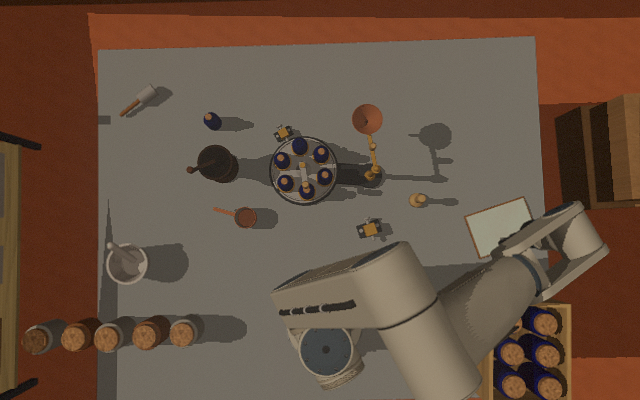

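```bash
python3 - <<'E'
import cv2
a=cv2.imread("pics/top0.png")[90:240,200:400]
cv2.imwrite("pics/top0c.png",cv2.resize(a,None,fx=4,fy=4,interpolation=cv2.INTER_CUBIC))
a=cv2.imread("pics/scene0.png")[175:335,230:430]
cv2.imwrite("pics/scene0c.png",cv2.resize(a,None,fx=3.7,fy=3.7,interpolation=cv2.INTER_CUBIC))
E
```

```text
(no output)
```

View pics/top0c.png

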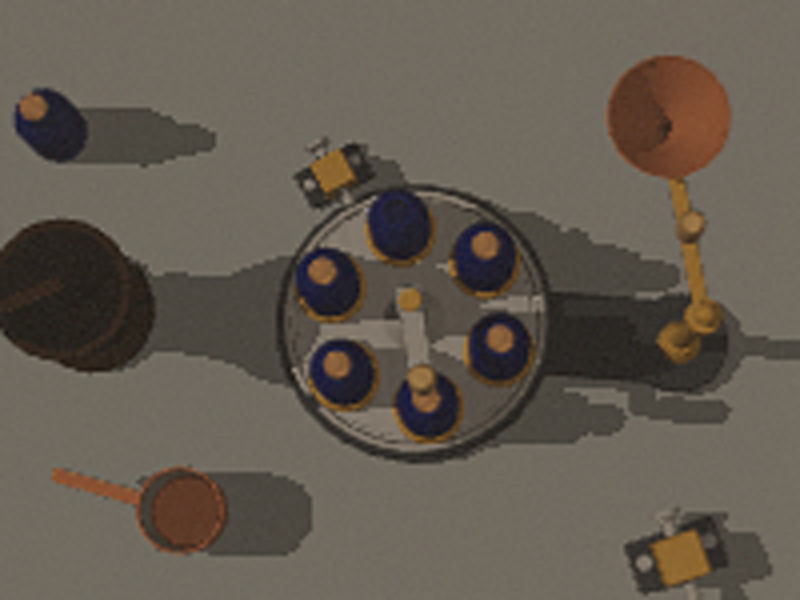

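View pics/scene0c.png

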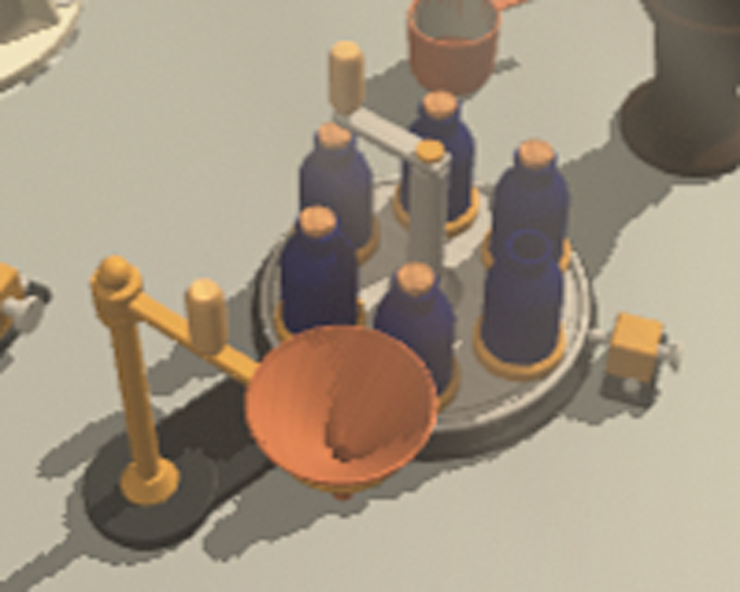

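```bash
cat > h.py <<'E'
import numpy as np, cv2
from rig import r
C={n:r.camera_info(n) for n in("scene","top")}
def ray(n,p):
    c=C[n];R=cv2.Rodrigues(c["rvec"])[0];t=np.array(c["tvec"]).ravel()
    u=cv2.undistortPoints(np.array([[p]],float),c["K"],c["dist_coeffs"]).ravel()
    d=R.T@np.array([u[0],u[1],1]);return -R.T@t,d/np.linalg.norm(d)
def tri(ps,pt):
    o1,d1=ray("scene",ps);o2,d2=ray("top",pt)
    s=np.linalg.lstsq(np.c_[d1,-d2],o2-o1,rcond=None)[0]
    a,b=o1+s[0]*d1,o2+s[1]*d2;return (a+b)/2,np.linalg.norm(a-b)
def atz(n,p,z):
    o,d=ray(n,p);return o+d*(z-o[2])/d[2]
def proj(n,X):
    c=C[n];return cv2.projectPoints(np.array(X,float).reshape(-1,1,3),c["rvec"],c["tvec"],c["K"],c["dist_coeffs"])[0].reshape(-1,2)
E
python3 - <<'E'
from h import *
np.set_printoptions(precision=1,suppress=True)
P=dict(hub=((430,151),(408,299),163),knobtop=((346,48),(422,375),211),post=((117,262),(704,312),221),griptop=((207,286),(691,222),245),mouth=((530,247),(398,203),125))
for k,(s,t,z) in P.items():
    s=(230+(s[0]+.5)/3.7-.5,175+(s[1]+.5)/3.7-.5);t=(200+(t[0]+.5)/4-.5,90+(t[1]+.5)/4-.5)
    print(k,*tri(s,t),atz("scene",s,z),atz("top",t,z))
E
```

```text
hub [509.6  55.2 159.4] 0.1345634249364343 [511.9  52.6 163. ] [509.1  55.1 163. ]
knobtop [446.2  45.4 210.5] 1.2740969402558546 [446.9  45.5 211. ] [445.7  44.9 211. ]
post [ 486.2 -165.   218.2] 1.646206891261378 [ 488.7 -165.6  221. ] [ 485.4 -165.3  221. ]
griptop [ 549.6 -155.   244. ] 1.6388349464235188 [ 550.7 -154.8  245. ] [ 549.  -155.5  245. ]
mouth [588.9  61.1 129.8] 1.9935623050754736 [585.9  63.7 125. ] [590.5  62.  125. ]
```

Request:
jog_arm --increments "0 0 -1.5 0 0 -0.1375 1;0 0 -1.5 0 0 -0.1375 1;0 0 -1.5 0 0 -0.1375 1;0 0 -1.5 0 0 -0.1375 1;0 0 -1.5 0 0 -0.1375 1;0 0 -1.5 0 0 -0.1375 1;0 0 -1.5 0 0 -0.1375 1;0 0 -1.5 0 0 -0.1375 1" --squeeze 50

```text
clock: 0.9
eef_pos: [282.2, -557.3, 326.0]
tcp_rot: [-3.141, -0.001, 1.574]
contact_force: [-0.5, -0.3, -0.5]
opening: 0.997
```

Request:
jog_arm --increments "3.7 1.0 0 0 0 0 1;3.7 1.0 0 0 0 0 1;3.7 1.0 0 0 0 0 1;3.7 1.0 0 0 0 0 1;3.7 1.0 0 0 0 0 1;3.7 1.0 0 0 0 0 1;3.7 1.0 0 0 0 0 1;3.7 1.0 0 0 0 0 1"

```text
clock: 1.7
eef_pos: [362.9, -260.1, 325.7]
tcp_rot: [-3.141, -0.0, 1.568]
contact_force: [1.2, 0.6, -0.2]
opening: 1.0
```

Request:
jog_arm --increments "3.7 1.0 0 0 0 0 1;3.7 1.0 0 0 0 0 1;3.7 1.0 0 0 0 0 1;3.7 1.0 0 0 0 0 1;3.7 1.0 0 0 0 0 1;3.7 1.0 0 0 0 0 1;3.7 1.0 0 0 0 0 1;0 0 0 0 0 0 1"

```text
clock: 2.5
eef_pos: [434.0, 0.7, 325.6]
tcp_rot: [-3.141, -0.001, 1.573]
contact_force: [0.8, -0.4, -0.8]
opening: 1.001
```

Request:
jog_arm --increments "1.1 0.3 0 0 0 0 1;1.1 0.3 0 0 0 0 1;1.1 0.3 0 0 0 0 1;1.15 0.3 0 0 0 0 1;0 0 2.5 0 0 0 1;0 0 2.5 0 0 0 1;0 0 2.5 0 0 0 1;0 0 0 0 0 0 1"

```text
clock: 3.3
eef_pos: [443.6, 41.6, 248.1]
tcp_rot: [-3.136, 0.0, 1.568]
contact_force: [0.1, -0.3, -0.8]
opening: 0.998
```

```bash
python3 - <<'E'
from rig import r
import cv2
print(r.sense()["eef_pos"])
a=r.grab_frame("scene")[100:300,230:430,::-1]
b=r.grab_frame("top")[90:240,200:400,::-1]
cv2.imwrite("pics/s1.png",cv2.resize(a,None,fx=3,fy=3,interpolation=cv2.INTER_CUBIC))
cv2.imwrite("pics/t1.png",cv2.resize(b,None,fx=4,fy=4,interpolation=cv2.INTER_CUBIC))
E
```

```text
[443.60125169  41.61234172 248.1312674 ]
```

View pics/s1.png

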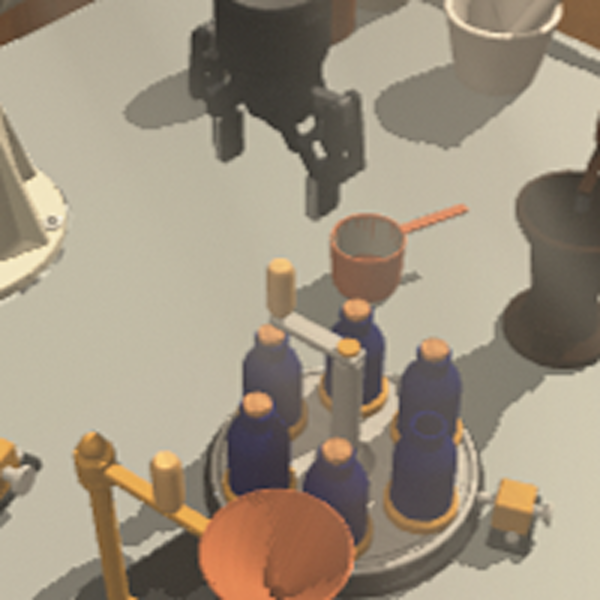

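View pics/t1.png

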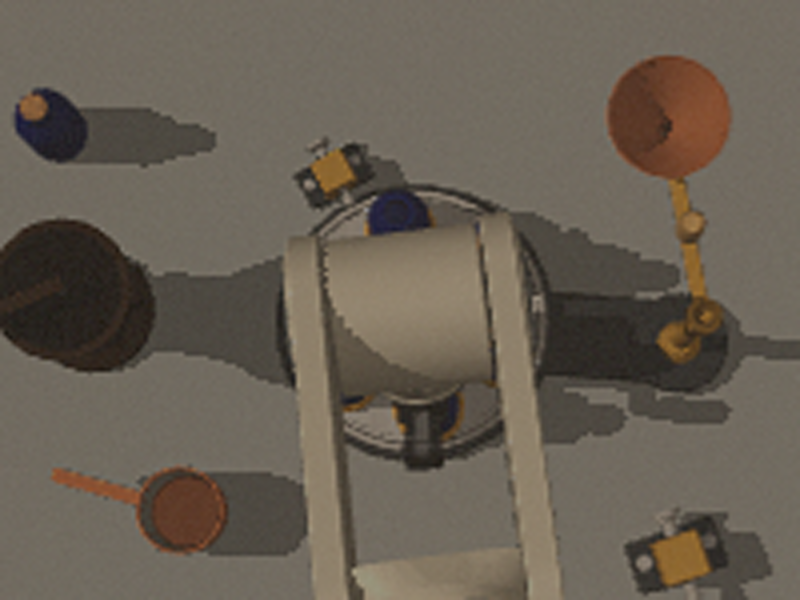

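Request:
jog_arm --increments "0.35 0.25 0 0 0 0 1;0 0 1.5 0 0 0 1;0 0 1.5 0 0 0 1;0 0 1.5 0 0 0 1;0 0 1.5 0 0 0 1;0 0 0.8 0 0 0 1;0 0 0 0 0 0 1;0 0 0 0 0 0 0.4"

```text
clock: 4.2
eef_pos: [448.8, 45.2, 183.8]
tcp_rot: [3.14, -0.0, 1.569]
contact_force: [-0.5, 0.1, 0.1]
opening: 0.857
```

Request:
jog_arm --increments "0 0 0 0 0 0 0.2;0 0 0 0 0 0 0.1;0 0 0 0 0 0 0;0 0 0 0 0 0 -0.2;0 0 0 0 0 0 -0.4;0 0 0 0 0 0 -0.6;0 0 0 0 0 0 -1;0 0 0 0 0 0 -1" --squeeze 50

```text
clock: 5.0
eef_pos: [448.5, 45.2, 183.6]
tcp_rot: [3.141, -0.0, 1.569]
contact_force: [-1.7, 0.1, 6.4]
opening: -0.002
```

```bash
python3 - <<'E'
from rig import r
import cv2
a=r.grab_frame("scene")[130:300,230:430,::-1]
b=r.grab_frame("top")[90:240,200:400,::-1]
cv2.imwrite("pics/s2.png",cv2.resize(a,None,fx=3.5,fy=3.5,interpolation=cv2.INTER_CUBIC))
cv2.imwrite("pics/t2.png",cv2.resize(b,None,fx=4,fy=4,interpolation=cv2.INTER_CUBIC))
print(r.sense())
E
```

```text
{'clock': 5.1, 'qpos': array([9.69602741e-02, 1.03878729e-01, 2.01467009e+00, 4.35880878e-05,
       1.02213527e+00, 9.89495525e-02]), 'qvel': array([-1.71363080e-03,  3.21730712e-04,  8.09903524e-04, -5.53931383e-05,
        2.57206694e-04, -2.50545627e-04]), 'joint_efforts': array([-6.99859438e-02, -3.60690701e+01, -2.95580953e+01, -4.35473921e-02,
       -6.01053759e-01,  3.90936896e-05]), 'eef_pos': array([448.49557717,  45.14387732, 183.57996101]), 'tcp_rot': array([ 3.14069221e+00, -1.26784294e-04,  1.56878439e+00]), 'contact_force': array([-1.62512837,  0.1709137 ,  6.74586559]), 'wrist_torque': array([ 0.01833138,  0.32089238, -0.03535293]), 'opening': 0.005705708945873166}
```

View pics/s2.png

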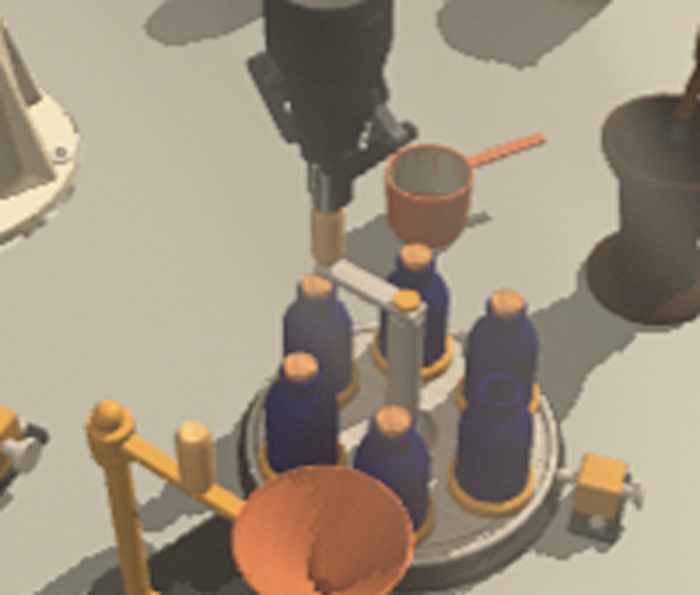

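```bash
python3 - <<'E'
from h import *
for z in (183,190,200,205,211): print(z,(proj("scene",[448.5,45.1,z])[0]-[230,130])*3.5)
print((proj("scene",[[446.2,45.3,165],[446.2,45.3,211]])-[230,130])*3.5)
a=r.grab_frame("scene")
cv2.imwrite("pics/s3.png",cv2.resize(a[150:240,280:370,::-1],None,fx=6.6,fy=6.6,interpolation=cv2.INTER_CUBIC))
E
```

```text
183 [327.6179445  234.86148085]
190 [327.53489035 227.03198744]
200 [327.4147935 215.7124862]
205 [327.3540962  209.99247478]
211 [327.28067983 203.07464545]
[[325.60103169 252.81155881]
 [324.98170841 201.24833086]]
```

View pics/s3.png

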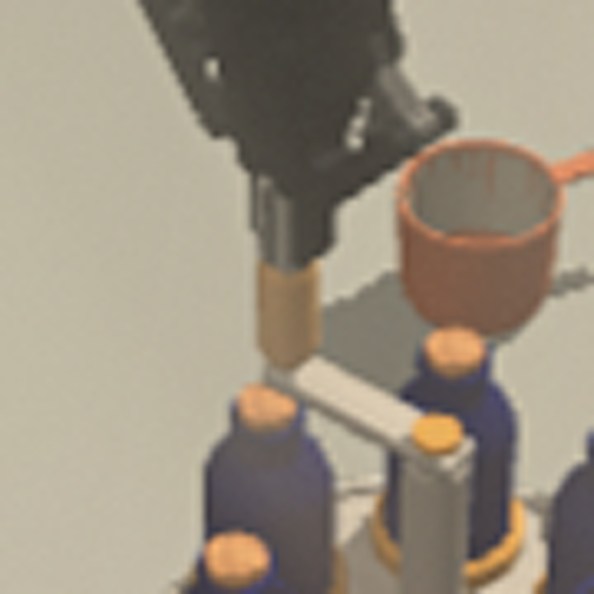

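View pics/t2.png

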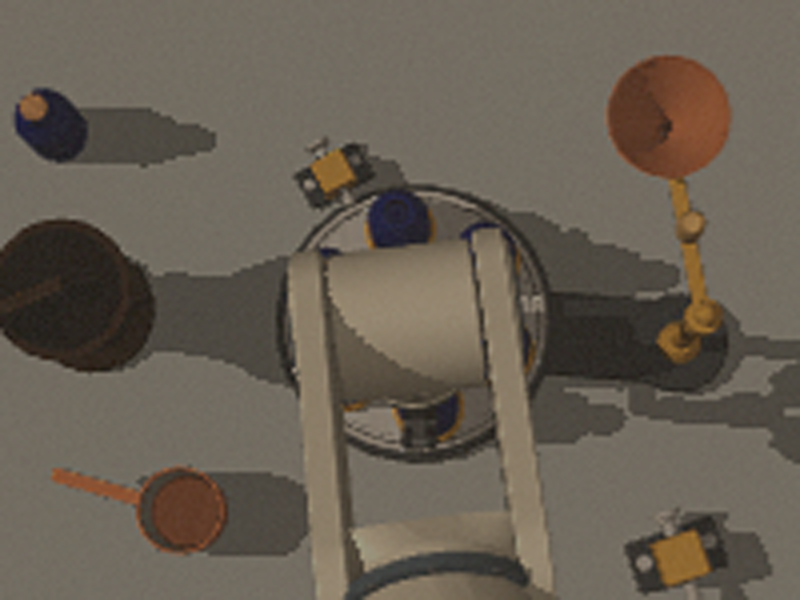

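```bash
python3 - <<'E'
from h import *
for z in (248,261,275): print(z,(proj("scene",[[443.6-43,41.6,z],[443.6+43,41.6,z],[443.6+57,41.6,z]])-[230,100])*3)
from scipy.spatial.transform import Rotation
print(ray("scene",(320,190)))
E
```

```text
248 [[231.68291089 199.41922248]
 [314.29083421 252.88245276]
 [328.50803116 262.08464599]]
261 [[231.08671112 185.76183334]
 [314.47750951 239.07612357]
 [328.83727032 248.25783375]]
275 [[230.43209389 170.7651683 ]
 [314.68257041 223.90098207]
 [329.19905948 233.05760559]]
(array([ 966.24653808, -462.31080863,  862.26832962]), array([-0.53483212,  0.51274452, -0.67160083]))
```

Request:
jog_arm --increments "0 0 -1.5 0 0 0 -1;0 0 -1.5 0 0 0 -1;0 0 -1.5 0 0 0 -1;0 0 -1.5 0 0 0 -1;0 0 0 0 0 0 -1;0 0 0 0 0 0 -1;0 0 0 0 0 0 -1;0 0 0 0 0 0 -1"

```text
clock: 5.95
eef_pos: [447.6, 45.1, 242.0]
tcp_rot: [-3.14, 0.0, 1.569]
contact_force: [0.3, -0.1, 0.1]
opening: 0.004
```

```bash
python3 - <<'E'
from h import *
s=r.sense();print(s["eef_pos"],s["contact_force"],s["opening"])
a=r.grab_frame("scene")
cv2.imwrite("pics/s4.png",cv2.resize(a[130:230,270:370,::-1],None,fx=6,fy=6,interpolation=cv2.INTER_CUBIC))
p=s["eef_pos"]
for dz in (0,10,20,25,30): print(dz,(proj("scene",p+[0,0,dz])[0]-[270,130])*6)
E
```

```text
[447.57191283  45.06065794 242.02966601] [ 0.29514297 -0.07692502  0.09146417] 0.003753737282666804
0 [318.52446377 284.0361058 ]
10 [318.28883481 263.12875208]
20 [318.04967656 241.91259429]
25 [317.92874934 231.18659074]
30 [317.80690997 220.38081371]
```

View pics/s4.png

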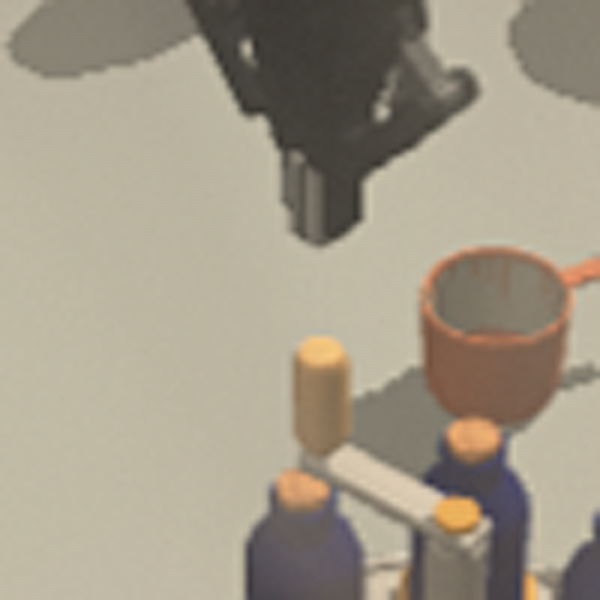

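Request:
jog_arm --increments "0 -0.1 0 0 0 0 1;0 0 0 0 0 0 1;0 0 0 0 0 0 1;0 0 0 0 0 0 1;0 0 0 0 0 0 1;0 0 1.5 0 0 0 1;0 0 1.5 0 0 0 1;0 0 1.5 0 0 0 1"

```text
clock: 6.8
eef_pos: [447.2, 45.1, 197.5]
tcp_rot: [3.141, -0.0, 1.569]
contact_force: [-0.1, 0.8, -0.8]
opening: 1.0
```

Request:
jog_arm --increments "0 0 1 0 0 0 1;0 0 1 0 0 0 1;0 0 0.7 0 0 0 1;0 0 0.7 0 0 0 1;0 0 0.7 0 0 0 1;0 0 0.4 0 0 0 1;0 0 0 0 0 0 1;0 0 0 0 0 0 1"

```text
clock: 7.6
eef_pos: [447.2, 45.1, 153.0]
tcp_rot: [3.141, -0.0, 1.569]
contact_force: [0.1, 0.5, -0.9]
opening: 0.995
```

```bash
python3 - <<'E'
from h import *
s=r.sense();print(s["eef_pos"],s["contact_force"],s["opening"])
a=r.grab_frame("scene")
cv2.imwrite("pics/s5.png",cv2.resize(a[130:230,270:370,::-1],None,fx=6,fy=6,interpolation=cv2.INTER_CUBIC))
E
```

```text
[447.20229464  45.11204232 152.98806186] [ 0.09692146  0.54297252 -0.93869706] 0.9953932934491738
```

View pics/s5.png

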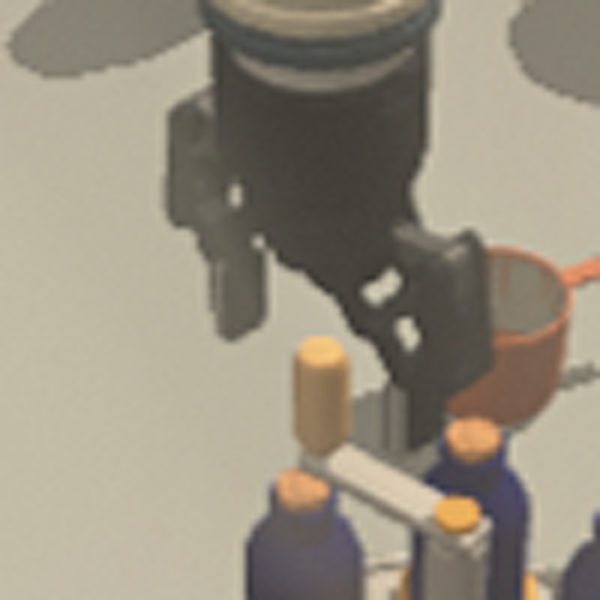

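Request:
jog_arm --increments "0 0 0 0 0 0 -1;0 0 0 0 0 0 -1;0 0 0 0 0 0 -1;0 0 0 0 0 0 -1;0 0 0 0 0 0 -1;0 0 0 0 0 0 -1;0 0 0 0 0 0 -1;0 0 0 0 0 0 -1" --squeeze 40

```text
clock: 8.45
eef_pos: [445.7, 45.1, 153.1]
tcp_rot: [-3.139, 0.0, 1.569]
contact_force: [-6.8, -0.8, 9.3]
opening: 0.244
```

```bash
cat >> h.py <<'E'
def arc(a0,step,n=8,R=65):
    a=np.radians(a0-step*np.arange(n+1)); d=np.diff(np.c_[R*np.cos(a),R*np.sin(a)],axis=0)/10
    for x,y in d: print("%.2f %.2f"%(y,x))
E
python3 -c "
from h import *
arc(188.3,4.5);print();arc(152.3,4.5)"
```

```text
0.51 -0.05
0.51 -0.01
0.51 0.03
0.51 0.07
0.50 0.11
0.49 0.14
0.48 0.18
0.46 0.22

0.44 0.25
0.42 0.29
0.40 0.32
0.37 0.35
0.34 0.38
0.31 0.40
0.28 0.43
0.24 0.45
```

Request:
jog_arm --increments "0.51 -0.05 0 0 0 0 -1;0.51 -0.01 0 0 0 0 -1;0.51 0.03 0 0 0 0 -1;0.51 0.07 0 0 0 0 -1;0.50 0.11 0 0 0 0 -1;0.49 0.14 0 0 0 0 -1;0.48 0.18 0 0 0 0 -1;0.46 0.22 0 0 0 0 -1"

```text
clock: 9.25
eef_pos: [452.7, 84.0, 153.1]
tcp_rot: [-3.139, 0.002, 1.569]
contact_force: [-6.4, -6.8, 9.4]
opening: 0.244
```

```bash
python3 - <<'E'
from h import *
s=r.sense();p=s["eef_pos"];print(p,s["contact_force"],s["opening"],np.degrees(np.arctan2(p[1]-54.5,p[0]-510)),np.hypot(p[1]-54.5,p[0]-510))
a=r.grab_frame("scene")
cv2.imwrite("pics/s6.png",cv2.resize(a[130:310,240:440,::-1],None,fx=3.3,fy=3.3,interpolation=cv2.INTER_CUBIC))
E
```

```text
[452.70797035  83.96075861 153.0809335 ] [-6.35359704 -6.82731597  9.36439794] 0.2439936095245927 152.78682568778027 64.42292262327348
```

View pics/s6.png

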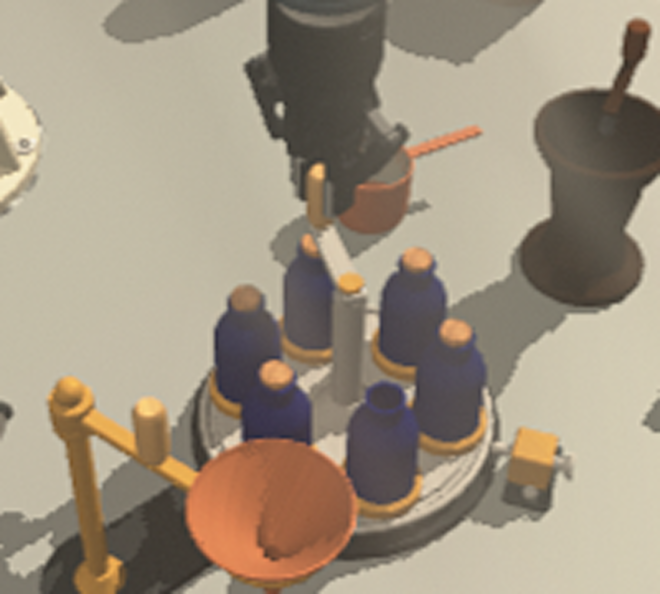

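Request:
jog_arm --increments "0.44 0.25 0 0 0 0 -1;0.42 0.29 0 0 0 0 -1;0.40 0.32 0 0 0 0 -1;0.37 0.35 0 0 0 0 -1;0.34 0.38 0 0 0 0 -1;0.31 0.40 0 0 0 0 -1;0.28 0.43 0 0 0 0 -1;0.24 0.45 0 0 0 0 -1"

```text
clock: 10.1
eef_pos: [481.5, 111.8, 153.1]
tcp_rot: [-3.139, 0.002, 1.569]
contact_force: [-7.6, -5.7, 10.2]
opening: 0.247
```

```bash
cat >> h.py <<'E'
def st():
    s=r.sense();p=s["eef_pos"];f=s["contact_force"];a=np.arctan2(p[1]-54.5,p[0]-510)
    print(p.round(1),f.round(1),"ang",np.degrees(a).round(1),"R",np.hypot(p[1]-54.5,p[0]-510).round(1),"drag",(-(f[:2]@[np.sin(a),-np.cos(a)])).round(1),"rad",(f[:2]@[np.cos(a),np.sin(a)]).round(1))
E
python3 - <<'E'
from h import *
st()
a=r.grab_frame("scene")
cv2.imwrite("pics/s7.png",cv2.resize(a[130:310,240:440,::-1],None,fx=3.3,fy=3.3,interpolation=cv2.INTER_CUBIC))
arc(115.5,1)
arc(107,1)
E
```

```text
[481.5 111.8 153.1] [-7.6 -5.7 10.2] ang 116.4 R 64.0 drag 9.3 rad -1.7
0.05 0.10
0.05 0.10
0.04 0.10
0.04 0.11
0.04 0.11
0.04 0.11
0.04 0.11
0.04 0.11
0.03 0.11
0.03 0.11
0.03 0.11
0.03 0.11
0.02 0.11
0.02 0.11
0.02 0.11
0.02 0.11
```

View pics/s7.png

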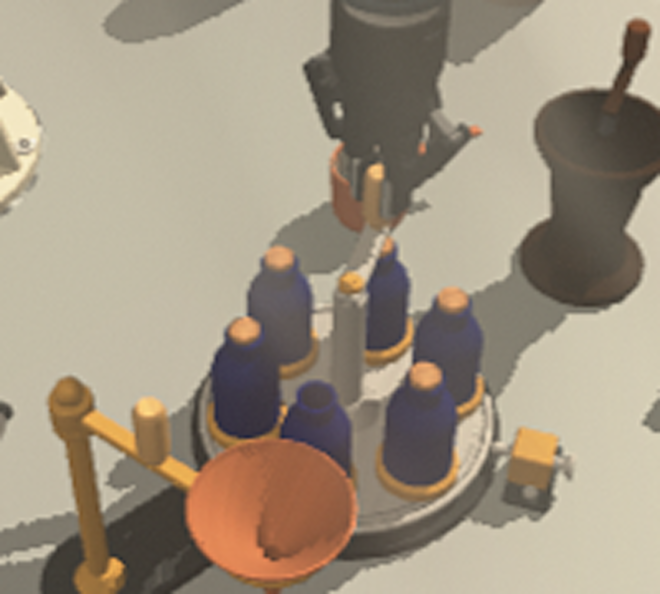

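Request:
jog_arm --increments "0.05 0.1 0 0 0 0 -1;0.05 0.1 0 0 0 0 -1;0.05 0.1 0 0 0 0 -1;0.04 0.11 0 0 0 0 -1;0.04 0.11 0 0 0 0 -1;0.04 0.11 0 0 0 0 -1;0 0 0 0 0 0 -1;0 0 0 0 0 0 -1"

```text
clock: 10.95
eef_pos: [488.6, 114.8, 153.1]
tcp_rot: [-3.141, 0.001, 1.569]
contact_force: [-3.5, -4.1, 6.4]
opening: 0.241
```

```bash
python3 -c "
from h import *
st()"
```

```text
[488.6 114.8 153.1] [-3.5 -4.1  6.4] ang 109.5 R 64.0 drag 4.6 rad -2.7
```

Request:
jog_arm --increments "0.02 0.06 0 0 0 0 -1;0.02 0.06 0 0 0 0 -1;0.02 0.06 0 0 0 0 -1;0.02 0.06 0 0 0 0 -1;0.02 0.06 0 0 0 0 -1;0.02 0.06 0 0 0 0 -1;0 0 0 0 0 0 -1;0 0 0 0 0 0 -1"

```text
clock: 11.75
eef_pos: [492.2, 116.0, 153.1]
tcp_rot: [-3.141, 0.001, 1.569]
contact_force: [-3.1, -4.7, 6.5]
opening: 0.247
```

Request:
jog_arm --increments "0.02 0.06 0 0 0 0 -1;0.02 0.06 0 0 0 0 -1;0.02 0.06 0 0 0 0 -1;0.02 0.06 0 0 0 0 -1;0.02 0.06 0 0 0 0 -1;0.01 0.06 0 0 0 0 -1;0 0 0 0 0 0 -1;0 0 0 0 0 0 -1"

```text
clock: 12.55
eef_pos: [495.7, 116.8, 153.1]
tcp_rot: [-3.14, 0.001, 1.569]
contact_force: [-3.9, -4.9, 8.1]
opening: 0.248
```

```bash
python3 -c "
from h import *
st()"
```

```text
[495.7 116.8 153.1] [-3.9 -4.9  8.1] ang 103.0 R 64.0 drag 4.9 rad -3.9
```

Request:
jog_arm --increments "0.01 0.06 0 0 0 0 -1;0.02 0.06 0 0 0 0 -1;0.01 0.06 0 0 0 0 -1;0.01 0.06 0 0 0 0 -1;0.01 0.06 0 0 0 0 -1;0.01 0.06 0 0 0 0 -1;0 0 0 0 0 0 -1;0 0 0 0 0 0 -1"

```text
clock: 13.35
eef_pos: [499.0, 117.5, 153.1]
tcp_rot: [-3.14, 0.001, 1.569]
contact_force: [-4.5, -5.0, 8.8]
opening: 0.243
```

Request:
jog_arm --increments "0.01 0.06 0 0 0 0 -1;0.01 0.06 0 0 0 0 -1;0.01 0.06 0 0 0 0 -1;0.01 0.06 0 0 0 0 -1;0.01 0.06 0 0 0 0 -1;0 0.06 0 0 0 0 -1;0 0 0 0 0 0 -1;0 0 0 0 0 0 -1"

```text
clock: 14.15
eef_pos: [502.8, 118.1, 153.1]
tcp_rot: [-3.14, 0.001, 1.569]
contact_force: [-3.6, -5.1, 6.8]
opening: 0.246
```

```bash
python3 -c "
from h import *
st()"
```

```text
[502.8 118.1 153.1] [-3.6 -5.1  6.8] ang 96.5 R 64.0 drag 4.2 rad -4.7
```

Request:
jog_arm --increments "0.01 0.06 0 0 0 0 -1;0.01 0.06 0 0 0 0 -1;0 0.06 0 0 0 0 -1;0.01 0.06 0 0 0 0 -1;0 0.06 0 0 0 0 -1;0 0.06 0 0 0 0 -1;0 0 0 0 0 0 -1;0 0 0 0 0 0 -1"

```text
clock: 14.95
eef_pos: [506.0, 118.3, 153.1]
tcp_rot: [-3.14, 0.001, 1.569]
contact_force: [-4.6, -5.0, 9.7]
opening: 0.244
```

```bash
python3 - <<'E'
from h import *
st()
a=r.grab_frame("scene")
cv2.imwrite("pics/s8.png",cv2.resize(a[200:300,340:440,::-1],None,fx=6,fy=6,interpolation=cv2.INTER_CUBIC))
E
```

```text
[506.  118.3 153.1] [-4.6 -5.   9.7] ang 93.6 R 64.0 drag 4.9 rad -4.7
```

View pics/s8.png

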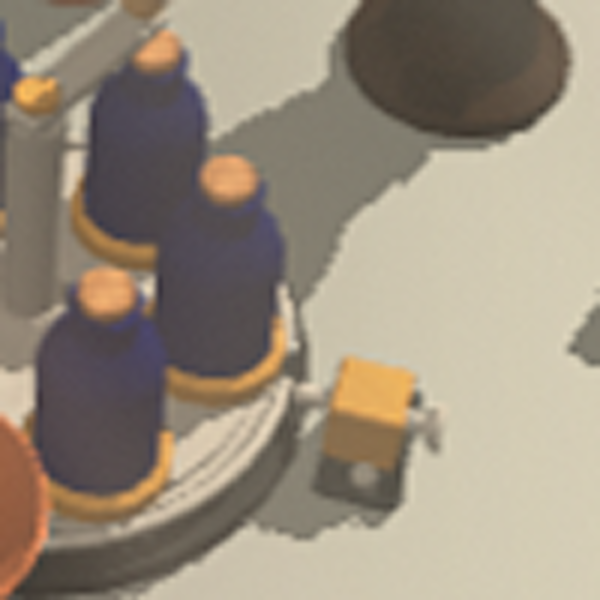

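Request:
jog_arm --increments "0 0.06 0 0 0 0 -1;0 0.06 0 0 0 0 -1;0 0.06 0 0 0 0 -1;0.01 0.06 0 0 0 0 -1;0 0.06 0 0 0 0 -1;0 0.06 0 0 0 0 -1;0 0 0 0 0 0 -1;0 0 0 0 0 0 -1"

```text
clock: 15.8
eef_pos: [511.2, 118.5, 153.2]
tcp_rot: [3.141, 0.001, 1.569]
contact_force: [1.2, -5.4, 3.7]
opening: 0.248
```

```bash
python3 - <<'E'
from h import *
st()
E
```

```text
[511.2 118.5 153.2] [ 1.2 -5.4  3.7] ang 89.0 R 64.0 drag -1.3 rad -5.4
```

```bash
python3 - <<'E'
from h import *
st()
a=r.grab_frame("scene")
cv2.imwrite("pics/s9.png",cv2.resize(a[200:300,340:440,::-1],None,fx=6,fy=6,interpolation=cv2.INTER_CUBIC))
st()
E
```

```text
[511.2 118.5 153.2] [ 1.2 -5.4  3.7] ang 89.0 R 64.0 drag -1.3 rad -5.4
[511.2 118.5 153.2] [ 2.1 -4.6  2.3] ang 88.9 R 64.0 drag -2.2 rad -4.5
```

View pics/s9.png

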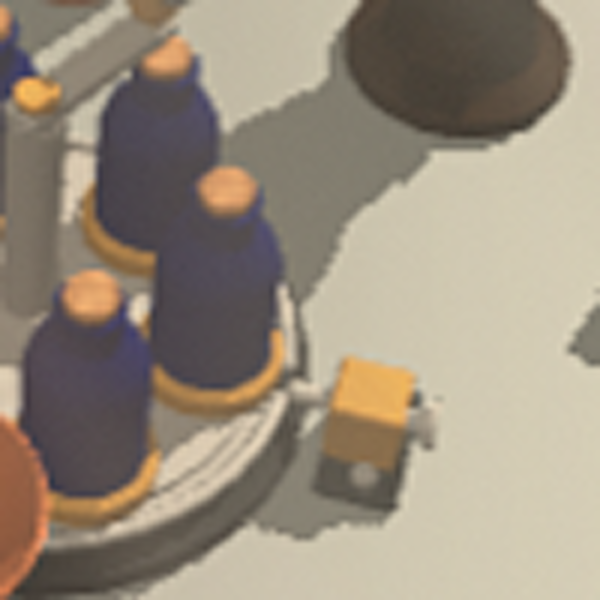

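Request:
jog_arm --increments "0 0.05 0 0 0 0 -1;0 0 0 0 0 0 -1;0 0.05 0 0 0 0 -1;0 0 0 0 0 0 -1;0 0 0 0 0 0 -1;0 0 0 0 0 0 -1;0 0 0 0 0 0 -1;0 0 0 0 0 0 -1"

```text
clock: 16.65
eef_pos: [512.6, 118.4, 153.2]
tcp_rot: [3.14, 0.001, 1.569]
contact_force: [2.6, -5.0, 1.8]
opening: 0.245
```

```bash
python3 - <<'E'
from h import *
st()
E
```

```text
[512.6 118.4 153.2] [ 2.6 -5.   1.8] ang 87.6 R 64.0 drag -2.8 rad -4.8
```

Request:
jog_arm --increments "0 0.05 0 0 0 0 -1;0 0 0 0 0 0 -1;0 0.05 0 0 0 0 -1;0 0 0 0 0 0 -1;0 0 0 0 0 0 -1;0 0 0 0 0 0 -1;0 0 0 0 0 0 -1;0 0 0 0 0 0 -1"

```text
clock: 17.45
eef_pos: [512.9, 118.4, 153.2]
tcp_rot: [3.141, 0.001, 1.569]
contact_force: [-0.4, -5.5, 5.0]
opening: 0.244
```

```bash
python3 - <<'E'
from h import *
st()
E
```

```text
[512.9 118.4 153.2] [-0.4 -5.5  5. ] ang 87.4 R 64.0 drag 0.1 rad -5.5
```

Request:
jog_arm --increments "0 0.05 0 0 0 0 -1;0 0 0 0 0 0 -1;0 0.05 0 0 0 0 -1;0 0 0 0 0 0 -1;0 0 0 0 0 0 -1;0 0 0 0 0 0 -1;0 0 0 0 0 0 -1;0 0 0 0 0 0 -1"

```text
clock: 18.25
eef_pos: [513.6, 118.4, 153.1]
tcp_rot: [-3.141, 0.001, 1.569]
contact_force: [-1.5, -5.5, 6.5]
opening: 0.244
```

```bash
python3 - <<'E'
from h import *
st()
a=r.grab_frame("scene")
cv2.imwrite("pics/s10.png",cv2.resize(a[200:300,340:440,::-1],None,fx=6,fy=6,interpolation=cv2.INTER_CUBIC))
E
```

```text
[513.6 118.4 153.1] [-1.5 -5.5  6.5] ang 86.8 R 64.0 drag 1.2 rad -5.6
```

View pics/s10.png

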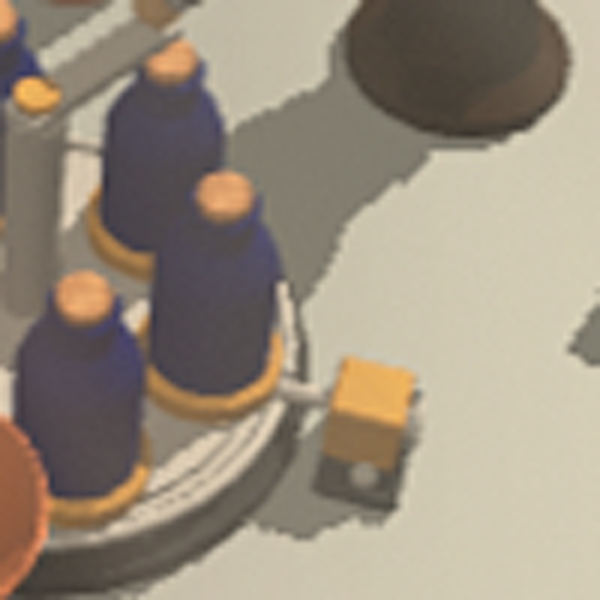

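Request:
jog_arm --increments "0 0.05 0 0 0 0 -1;0 0 0 0 0 0 -1;0 0.05 0 0 0 0 -1;0 0 0 0 0 0 -1;0 0 0 0 0 0 -1;0 0 0 0 0 0 -1;0 0 0 0 0 0 -1;0 0 0 0 0 0 -1"

```text
clock: 19.1
eef_pos: [514.1, 118.4, 153.1]
tcp_rot: [-3.14, 0.001, 1.569]
contact_force: [-2.6, -4.9, 6.6]
opening: 0.247
```

```bash
python3 - <<'E'
from h import *
st()
E
```

```text
[514.1 118.4 153.1] [-2.6 -4.9  6.6] ang 86.3 R 64.0 drag 2.3 rad -5.1
```

Request:
jog_arm --increments "0 0.05 0 0 0 0 -1;0 0 0 0 0 0 -1;0 0.05 0 0 0 0 -1;0 0 0 0 0 0 -1;0 0 0 0 0 0 -1;0 0 0 0 0 0 -1;0 0 0 0 0 0 -1;0 0 0 0 0 0 -1"

```text
clock: 19.9
eef_pos: [514.2, 118.4, 153.1]
tcp_rot: [-3.139, 0.002, 1.569]
contact_force: [-6.3, -5.5, 11.3]
opening: 0.245
```

```bash
python3 - <<'E'
from h import *
st()
a=r.grab_frame("scene")
cv2.imwrite("pics/s11.png",cv2.resize(a[180:300,320:440,::-1],None,fx=5,fy=5,interpolation=cv2.INTER_CUBIC))
b=cv2.imread("pics/s10.png")
d=cv2.absdiff(cv2.resize(a[200:300,340:440,::-1],None,fx=6,fy=6,interpolation=cv2.INTER_CUBIC),b).max(2)
print("meandiff turntable",d[150:550,0:300].mean(),"bg",d[200:550,450:].mean())
E
```

```text
[514.2 118.4 153.1] [-6.3 -5.5 11.3] ang 86.2 R 64.0 drag 5.9 rad -5.9
meandiff turntable 3.3007583333333335 bg 1.0824190476190476
```

Request:
jog_arm --increments "0 -0.1 0 0 0 0 -1;0 -0.05 0 0 0 0 -1;0 0 0 0 0 0 -1;0 0 0 0 0 0 0;0 0 0 0 0 0 0.5;0 0 0 0 0 0 1;0 0 0 0 0 0 1;0 0 0 0 0 0 1"

```text
clock: 20.75
eef_pos: [514.2, 119.4, 152.8]
tcp_rot: [-3.142, -0.0, 1.569]
contact_force: [-0.3, -0.8, 0.6]
opening: 1.0
```

Request:
jog_arm --increments "0 0 -1.5 0 0 0 1;0 0 -2 0 0 0 1;0 0 -2 0 0 0 1;0 0 -2.5 0 0 0 1;0 0 -2.5 0 0 0 1;0 0 -2.5 0 0 0 1;0 0 -2.5 0 0 0 1;0 0 0 0 0 0 1"

```text
clock: 21.55
eef_pos: [516.0, 119.7, 311.4]
tcp_rot: [3.136, -0.001, 1.569]
contact_force: [0.6, 0.0, 0.2]
opening: 1.0
```

```bash
python3 - <<'E'
from h import *
st()
a=r.grab_frame("scene");b=r.grab_frame("top")
cv2.imwrite("pics/s12.png",cv2.resize(a[175:335,230:430,::-1],None,fx=3.7,fy=3.7,interpolation=cv2.INTER_CUBIC))
cv2.imwrite("pics/t12.png",cv2.resize(b[90:240,200:400,::-1],None,fx=4,fy=4,interpolation=cv2.INTER_CUBIC))
E
```

```text
[516.  119.7 311.4] [0.6 0.  0.2] ang 84.8 R 65.5 drag -0.6 rad 0.1
```

View pics/s12.png

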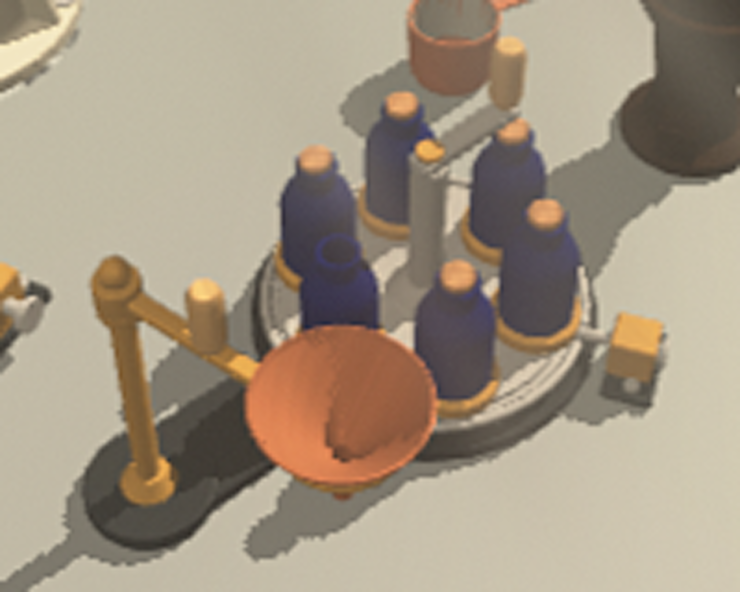

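View pics/t12.png

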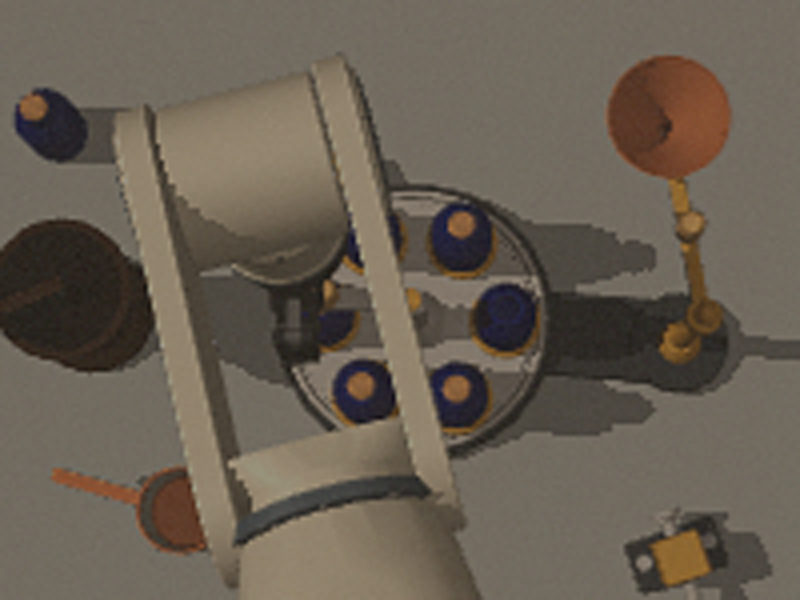

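```bash
python3 - <<'E'
from h import *
np.set_printoptions(precision=1,suppress=True)
S=lambda s:(230+(s[0]+.5)/3.7-.5,175+(s[1]+.5)/3.7-.5)
T=lambda t:(200+(t[0]+.5)/4-.5,90+(t[1]+.5)/4-.5)
print("knob",atz("scene",S((509,45)),211))
m=tri(S((340,249)),T((507,300)));print("mouth",m,atz("scene",S((340,249)),125),atz("top",T((507,300)),125))
post=np.array([486.5,-165.3]);hub=np.array([510,54.5])
for n,k in (("knob",atz("scene",S((509,45)),211)[:2]-hub),("mouth",atz("top",T((507,300)),125)[:2]-hub)): print(n,np.degrees(np.arctan2(k[1],k[0])),np.hypot(*k))
a=np.radians(86+180);mm=hub+75*np.array([np.cos(a),np.sin(a)]);d=mm-post;print("pred mouth",mm,"from post",np.hypot(*d),np.degrees(np.arctan2(d[1],d[0])))
# funnel: rim ellipse centre, grip
print("rim", tri(S((342,408)),T((670,116))),atz("top",T((670,116)),221))
E
```

```text
knob [515.6 117.1 211. ]
mouth (array([509.7, -22.1, 131.3]), np.float64(1.0052134971300999)) [505.4 -18.7 125. ] [510.8 -21.8 125. ]
knob 84.91983045615663 62.80781598422156
mouth -89.42224031617283 76.33791538733988
pred mouth [504.8 -20.3] from post 146.1290925619726 82.81840329394063
rim (array([ 634.7, -145.1,  215.6]), np.float64(2.181651121706743)) [ 632.9 -145.4  221. ]
```

Request:
jog_arm --increments "-3.44 0.43 0 0 0 0 1;-3.44 0.43 0 0 0 0 1;-3.44 0.43 0 0 0 0 1;-3.44 0.43 0 0 0 0 1;-3.44 0.43 0 0 0 0 1;-3.44 0.43 0 0 0 0 1;-3.44 0.43 0 0 0 0 1;-3.44 0.43 0 0 0 0 1"

```text
clock: 22.45
eef_pos: [547.4, -157.2, 306.2]
tcp_rot: [-3.139, -0.001, 1.569]
contact_force: [1.1, -0.3, -0.5]
opening: 1.0
```

Request:
jog_arm --increments "0 0 0 0 0 0.1414 1;0 0 0 0 0 0.1414 1;0 0 0 0 0 0.1414 1;0 0 0 0 0 0.1414 1;0 0 0 0 0 0.1414 1;0 0 0 0 0 0.1414 1;0 0 0 0 0 0.1414 1;0 0 0 0 0 0.1414 1"

```text
clock: 23.25
eef_pos: [547.3, -155.8, 306.1]
tcp_rot: [-3.14, 0.002, 0.432]
contact_force: [-0.5, -0.6, 0.4]
opening: 1.001
```

Request:
jog_arm --increments "0 0 0 0 0 0.1414 1;0 0 0 0 0 0.1414 1;0 0 1 0 0 0 1;0 0 1.5 0 0 0 1;0 0 1.5 0 0 0 1;0 0 0.5 0 0 0 1;0 0 0 0 0 0 1;0 0 0 0 0 0 1"

```text
clock: 24.05
eef_pos: [548.1, -156.0, 262.8]
tcp_rot: [-3.142, 0.0, 0.156]
contact_force: [0.2, 0.2, 0.2]
opening: 1.001
```

```bash
python3 - <<'E'
from h import *
s=r.sense();print(s["eef_pos"],s["tcp_rot"])
a=r.grab_frame("scene");b=r.grab_frame("top")
cv2.imwrite("pics/s13.png",cv2.resize(a[175:335,230:430,::-1],None,fx=3.7,fy=3.7,interpolation=cv2.INTER_CUBIC))
E
```

```text
[ 548.13422541 -156.02311385  262.83373798] [-3.14154296e+00  1.61534908e-04  1.56180712e-01]
```

View pics/s13.png

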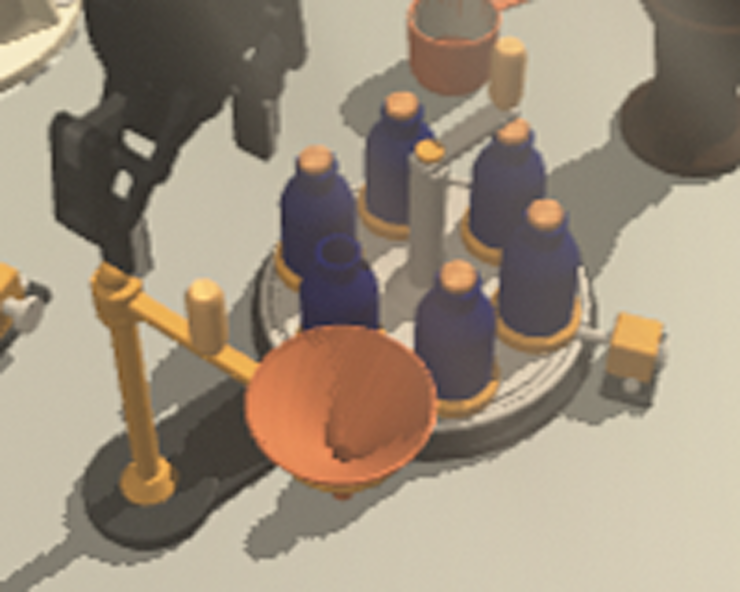

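Request:
jog_arm --increments "0.2 -0.05 1 0 0 0 1;0 0 1.5 0 0 0 1;0 0 1.5 0 0 0 1;0 0 1.5 0 0 0 1;0 0 1.2 0 0 0 1;0 0 0.8 0 0 0 1;0 0 0 0 0 0 1;0 0 0 0 0 0 1"

```text
clock: 24.95
eef_pos: [550.3, -155.3, 188.2]
tcp_rot: [3.141, -0.0, 0.155]
contact_force: [0.6, 0.9, 0.6]
opening: 1.0
```

```bash
python3 - <<'E'
from h import *
s=r.sense();print(s["eef_pos"],s["contact_force"])
a=r.grab_frame("scene")
cv2.imwrite("pics/s14.png",cv2.resize(a[175:335,230:430,::-1],None,fx=3.7,fy=3.7,interpolation=cv2.INTER_CUBIC))
E
```

```text
[ 550.26257699 -155.26140356  188.16030369] [0.55898268 0.90848309 0.55745084]
```

View pics/s14.png

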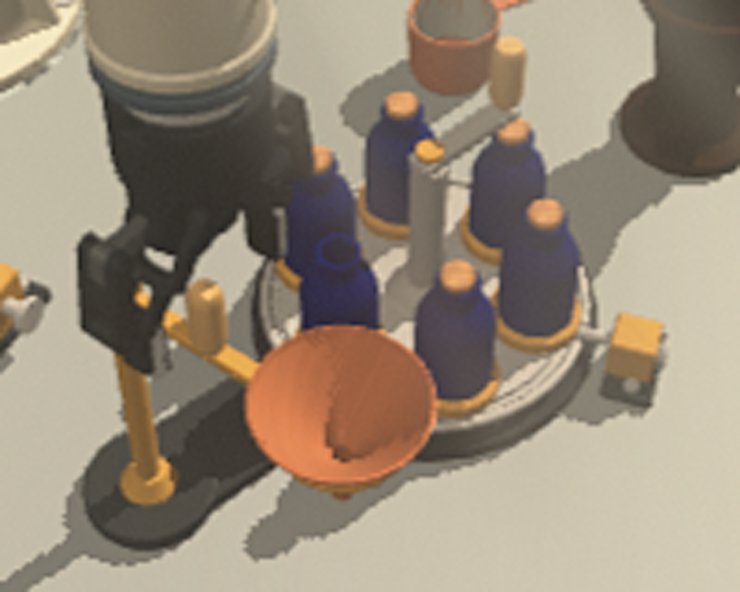

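Request:
jog_arm --increments "0 0 0 0 0 0 0.4;0 0 0 0 0 0 -0.2;0 0 0 0 0 0 -0.5;0 0 0 0 0 0 -1;0 0 0 0 0 0 -1;0 0 0 0 0 0 -1;0 0 0 0 0 0 -1;0 0 0 0 0 0 -1" --squeeze 30

```text
clock: 25.8
eef_pos: [550.3, -155.4, 188.3]
tcp_rot: [3.141, -0.001, 0.155]
contact_force: [-0.3, -1.3, 6.2]
opening: 0.223
```

```bash
python3 - <<'E'
from h import *
s=r.sense();print(s["eef_pos"],s["contact_force"],s["opening"])
# tool-frame increments for arc about post with turning
a0=np.radians(8.9);R=65
for st_ in (0.06,0.08,0.1):
    d=R*np.array([np.cos(st_)-1,np.sin(st_)])/10 # in frame x along arm, y ccw
    print(st_,"toolx %.3f tooly %.3f turnz %.3f"%(d[0],-d[1],-st_))
E
```

```text
[ 550.30008869 -155.37954572  188.29103197] [-0.30762743 -1.33947029  6.20745485] 0.22312114355093385
0.06 toolx -0.012 tooly -0.390 turnz -0.060
0.08 toolx -0.021 tooly -0.519 turnz -0.080
0.1 toolx -0.032 tooly -0.649 turnz -0.100
```

Request:
jog_arm --increments "0 -0.13 0 0 0 -0.02 -1;-0.005 -0.26 0 0 0 -0.04 -1;-0.01 -0.39 0 0 0 -0.06 -1;-0.01 -0.39 0 0 0 -0.06 -1;-0.01 -0.39 0 0 0 -0.06 -1;-0.01 -0.39 0 0 0 -0.06 -1;-0.01 -0.39 0 0 0 -0.06 -1;-0.01 -0.26 0 0 0 -0.04 -1"

```text
clock: 26.6
eef_pos: [540.2, -131.4, 188.2]
tcp_rot: [3.141, 0.002, 0.557]
contact_force: [-5.9, -4.2, 8.6]
opening: 0.225
```

```bash
python3 - <<'E'
from h import *
s=r.sense();p=s["eef_pos"];print(p,s["tcp_rot"],s["contact_force"],s["opening"])
d=p[:2]-[486.5,-165.3];print(np.hypot(*d),np.degrees(np.arctan2(d[1],d[0])))
a=r.grab_frame("scene")
cv2.imwrite("pics/s15.png",cv2.resize(a[175:335,230:430,::-1],None,fx=3.7,fy=3.7,interpolation=cv2.INTER_CUBIC))
E
```

```text
[ 540.20866512 -131.44250915  188.22894928] [3.14138330e+00 1.72561756e-03 5.57326979e-01] [-5.91960754 -4.22268939  8.55594021] 0.22500918991465202
63.489766071349514 32.22698652763433
```

View pics/s15.png

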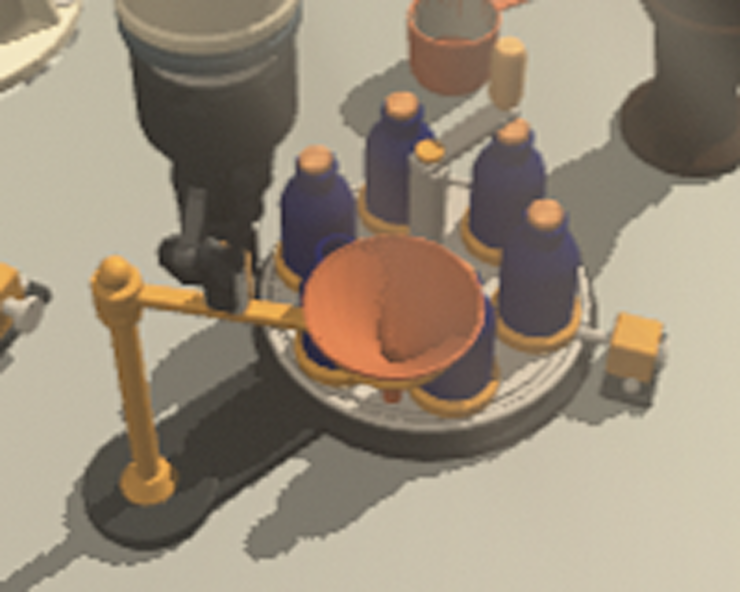

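Request:
jog_arm --increments "-0.04 -0.2 0 0 0 -0.03 -1;-0.04 -0.39 0 0 0 -0.06 -1;-0.03 -0.39 0 0 0 -0.06 -1;-0.01 -0.39 0 0 0 -0.06 -1;-0.01 -0.39 0 0 0 -0.06 -1;-0.01 -0.39 0 0 0 -0.06 -1;-0.01 -0.39 0 0 0 -0.06 -1;-0.01 -0.39 0 0 0 -0.06 -1"

```text
clock: 27.45
eef_pos: [519.2, -111.8, 188.2]
tcp_rot: [3.142, 0.002, 1.007]
contact_force: [-5.4, -7.9, 8.0]
opening: 0.225
```

Request:
jog_arm --increments "-0.01 -0.39 0 0 0 -0.06 -1;-0.01 -0.39 0 0 0 -0.06 -1;-0.01 -0.39 0 0 0 -0.06 -1;-0.01 -0.26 0 0 0 -0.04 -1;-0.01 -0.2 0 0 0 -0.03 -1;0 -0.13 0 0 0 -0.02 -1;0 0 0 0 0 0 -1;0 0 0 0 0 0 -1"

```text
clock: 28.25
eef_pos: [503.2, -105.1, 188.2]
tcp_rot: [-3.141, 0.003, 1.275]
contact_force: [-5.3, -9.2, 7.9]
opening: 0.219
```

```bash
python3 - <<'E'
from h import *
s=r.sense();p=s["eef_pos"];print(p,s["tcp_rot"],s["contact_force"],s["opening"])
d=p[:2]-[486.5,-165.3];print(np.hypot(*d),np.degrees(np.arctan2(d[1],d[0])))
a=r.grab_frame("scene")
cv2.imwrite("pics/s16.png",cv2.resize(a[175:335,230:430,::-1],None,fx=3.7,fy=3.7,interpolation=cv2.INTER_CUBIC))
a=r.grab_frame("top")
cv2.imwrite("pics/t16.png",cv2.resize(a[90:240,200:400,::-1],None,fx=4,fy=4,interpolation=cv2.INTER_CUBIC))
E
```

```text
[ 503.17529495 -105.08444749  188.21095073] [-3.14110808e+00  3.11509561e-03  1.27503457e+00] [-5.2978543  -9.23483738  7.93216673] 0.2185116392095456
62.481823160839646 74.5211684104978
```

View pics/s16.png

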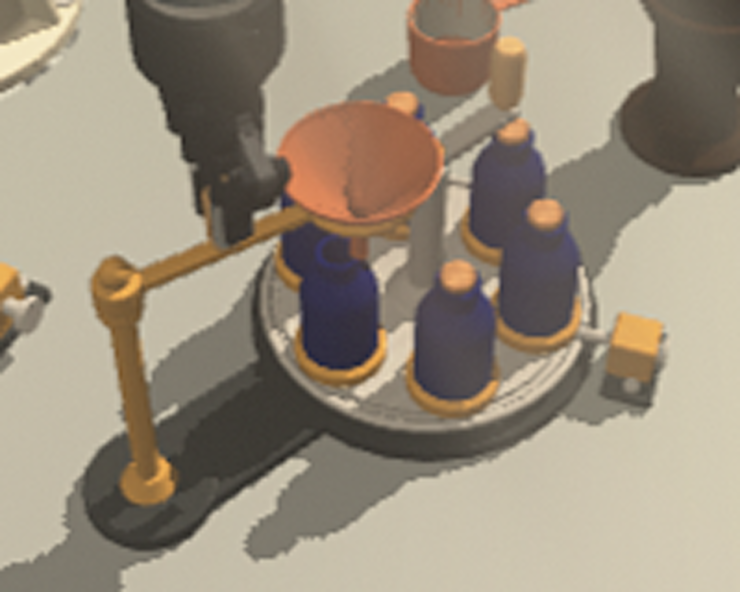

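View pics/t16.png

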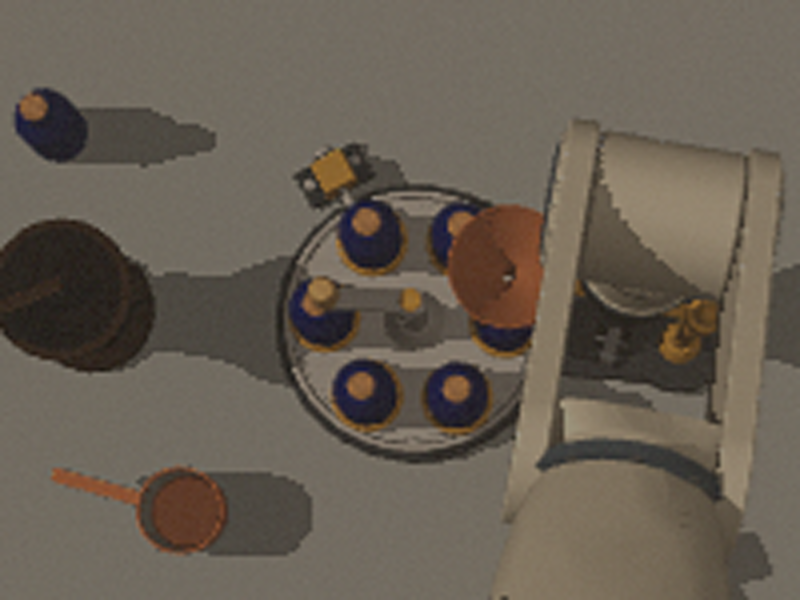

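```bash
cat >> h.py <<'E'
S=lambda s:(230+(s[0]+.5)/3.7-.5,175+(s[1]+.5)/3.7-.5)
T=lambda t:(200+(t[0]+.5)/4-.5,90+(t[1]+.5)/4-.5)
E
python3 - <<'E'
from h import *
np.set_printoptions(precision=1,suppress=True)
post=np.array([486.5,-165.3])
def ang(x): d=x[:2]-post;return np.degrees(np.arctan2(d[1],d[0])),np.hypot(*d)
for x in (atz("scene",S((361,162)),221),atz("top",T((510,266)),221),atz("scene",S((361,257)),141)): print(x,ang(x))
print("hub",atz("top",T((412,298)),163),"knob",atz("top",T((321,285)),211),atz("scene",S((509,45)),211))
print("mouth ang",ang(np.array([507,-20.4])))
E
```

```text
[528.2 -23.3 221. ] (np.float64(73.61231435618676), np.float64(147.97440491831358))
[524.  -22.9 221. ] (np.float64(75.22744776655887), np.float64(147.26323213659344))
[528.6 -23.9 141. ] (np.float64(73.40347808099203), np.float64(147.50253466778545))
hub [509.7  52.  163. ] knob [515.4 118.4 211. ] [515.6 117.1 211. ]
mouth ang (np.float64(81.9474141150916), np.float64(146.3429533663989))
```

Request:
jog_arm --increments "-0.05 -0.13 0 0 0 -0.02 -1;-0.05 -0.2 0 0 0 -0.03 -1;-0.05 -0.2 0 0 0 -0.03 -1;0 -0.2 0 0 0 -0.03 -1;0 -0.13 0 0 0 -0.02 -1;0 -0.06 0 0 0 -0.01 -1;0 0 0 0 0 0 -1;0 0 0 0 0 0 -1"

```text
clock: 29.15
eef_pos: [494.3, -103.3, 188.2]
tcp_rot: [-3.141, 0.001, 1.415]
contact_force: [-3.2, -3.5, 6.8]
opening: 0.223
```

```bash
python3 - <<'E'
from h import *
s=r.sense();p=s["eef_pos"];print(p,s["tcp_rot"],s["contact_force"],s["opening"])
d=p[:2]-[486.5,-165.3];print(np.hypot(*d),np.degrees(np.arctan2(d[1],d[0])))
a=r.grab_frame("scene")
cv2.imwrite("pics/s17.png",cv2.resize(a[190:290,270:370,::-1],None,fx=6,fy=6,interpolation=cv2.INTER_CUBIC))
a=r.grab_frame("top")
cv2.imwrite("pics/t17.png",cv2.resize(a[120:220,260:360,::-1],None,fx=6,fy=6,interpolation=cv2.INTER_CUBIC))
E
```

```text
[ 494.29661662 -103.33070883  188.21850693] [-3.14120314e+00  1.15639416e-03  1.41471940e+00] [-3.21311966 -3.50502774  6.84744301] 0.22311604139405478
62.45782800683024 82.82905589261209
```

View pics/s17.png

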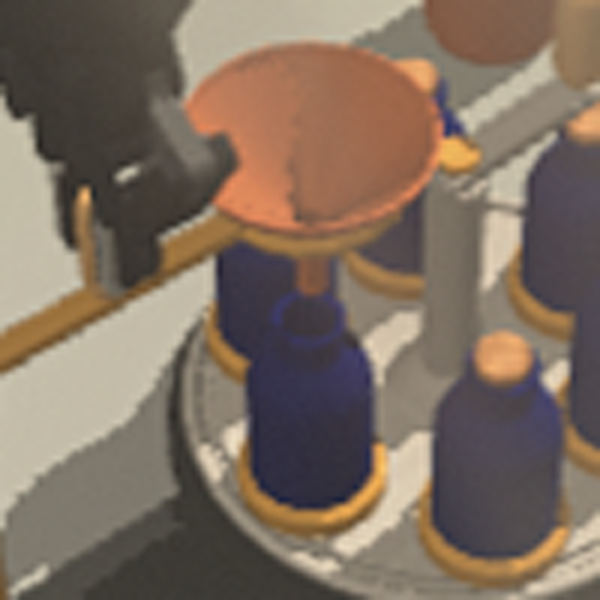

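View pics/t17.png

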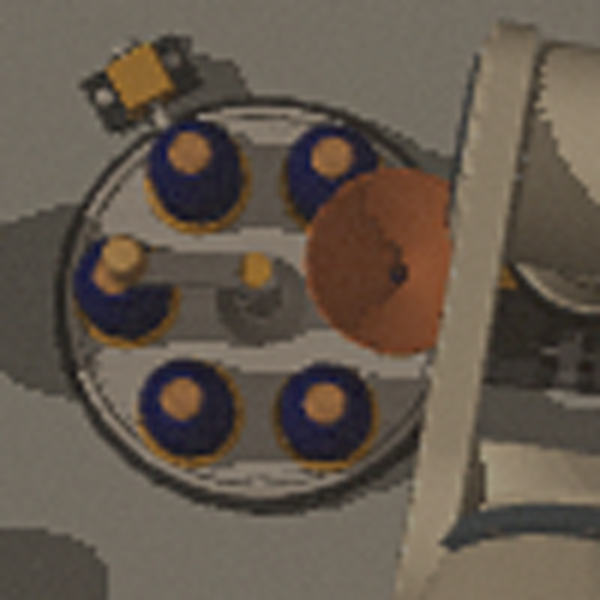

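```bash
python3 - <<'E'
from h import *
np.set_printoptions(precision=1,suppress=True)
px=lambda c:(270+(c[0]+.5)/6-.5,190+(c[1]+.5)/6-.5)
crop=lambda p:(p-np.array([270,190])+.5)*6-.5
m=atz("scene",px((309,319)),125);print("mouth",m)
print("spout end expected",crop(proj("scene",m+[0,0,16])), "rim centre exp",crop(proj("scene",m+[0,0,96])))
for d in ((3,0,16),(0,3,16)): print(crop(proj("scene",m+d)))
sp=atz("scene",px((312,297)),141);print("spout lower end seen",sp)
rim=atz("scene",px((313,136)),221);print("rim",rim)
tp=lambda c:(260+(c[0]+.5)/6-.5,120+(c[1]+.5)/6-.5)
print("rim top",atz("top",tp((400,261)),221), "hole top z~160",atz("top",tp((400,272)),150))
a=cv2.imread("pics/s17.png")[230:350,240:380];cv2.imwrite("pics/s17z.png",cv2.resize(a,None,fx=5,fy=5,interpolation=cv2.INTER_CUBIC))
E
```

```text
mouth [506.4 -21.1 125. ]
spout end expected [[308.5 290.6]] rim centre exp [[305.8 137.9]]
[[314.2 294.9]]
[[314.3 286.3]]
spout lower end seen [509.6 -22.4 141. ]
rim [507.5 -18.6 221. ]
rim top [503.3 -19.7 221. ] hole top z~160 [506.7 -20.9 150. ]
```

View pics/s17z.png

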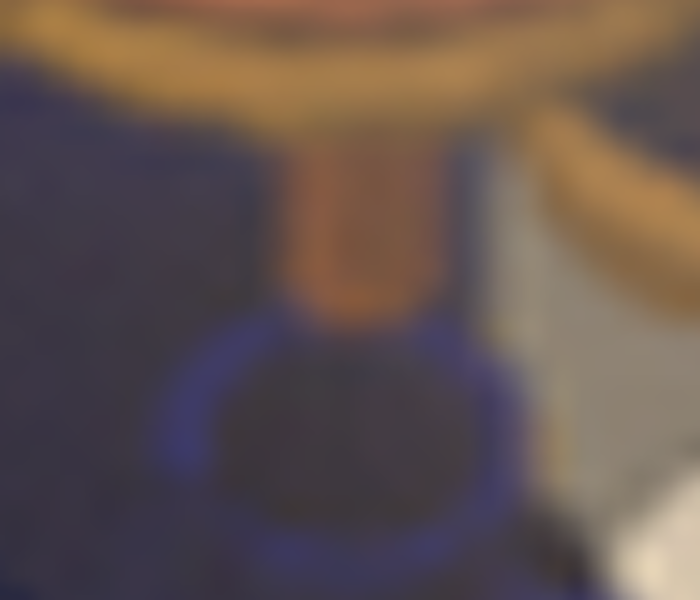

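Request:
jog_arm --increments "-0.05 -0.05 0 0 0 -0.008 -1;-0.02 -0.05 0 0 0 -0.008 -1;0 0 0 0 0 0 -1;0 0 0 0 0 0 -1;0 0 0 0 0 0 -1;0 0 0 0 0 0 -1;0 0 0 0 0 0 -1;0 0 0 0 0 0 -1"

```text
clock: 30.05
eef_pos: [493.4, -103.2, 188.2]
tcp_rot: [-3.141, -0.0, 1.43]
contact_force: [-3.2, -0.8, 8.5]
opening: 0.221
```

```bash
python3 - <<'E'
from h import *
s=r.sense();p=s["eef_pos"];print(p,s["tcp_rot"],s["contact_force"],s["opening"])
a=r.grab_frame("scene")
a=cv2.resize(a[190:290,270:370,::-1],None,fx=6,fy=6,interpolation=cv2.INTER_CUBIC)
cv2.imwrite("pics/s18.png",a)
a=a[230:350,240:380];cv2.imwrite("pics/s18z.png",cv2.resize(a,None,fx=5,fy=5,interpolation=cv2.INTER_CUBIC))
E
```

```text
[ 493.35453791 -103.22242819  188.24270022] [-3.14127490e+00 -1.11734023e-05  1.43047769e+00] [-3.24265541 -0.76007648  8.48015812] 0.22073354628004122
```

View pics/s18z.png

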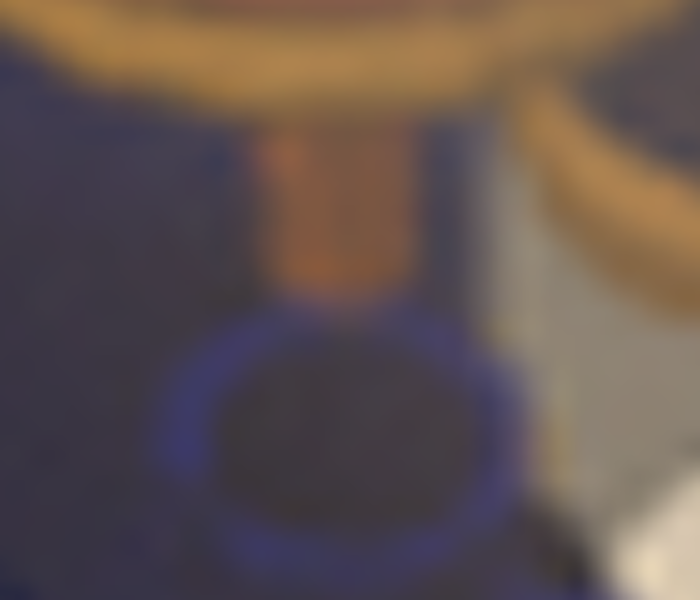

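Request:
jog_arm --increments "0 0.03 0 0 0 0 -1;0 0 0 0 0 0 -0.45;0 0 0 0 0 0 -0.3;0 0 0 0 0 0 0;0 0 0 0 0 0 0.5;0 0 0 0 0 0 1;0 0 0 0 0 0 1;0 0 0 0 0 0 1"

```text
clock: 30.9
eef_pos: [493.9, -103.3, 187.9]
tcp_rot: [-3.142, -0.0, 1.431]
contact_force: [0.3, -0.4, 0.7]
opening: 0.999
```

Request:
jog_arm --increments "0 0 -1 0 0 0 1;0 0 -2 0 0 0 1;0 0 -2 0 0 0 1;0 0 -2.5 0 0 0 1;0 0 -2.5 0 0 0 1;0 0 -2.5 0 0 0 1;0 0 -2.5 0 0 0 1;0 0 0 0 0 0 1"

```text
clock: 31.7
eef_pos: [495.6, -103.6, 342.2]
tcp_rot: [3.135, 0.0, 1.431]
contact_force: [0.5, -0.8, -0.9]
opening: 0.998
```

```bash
python3 - <<'E'
from h import *
s=r.sense();p=s["eef_pos"];print(p,s["tcp_rot"],s["contact_force"],s["opening"])
a=r.grab_frame("scene")
cv2.imwrite("pics/s19f.png",a[:,:,::-1])
a=cv2.resize(a[190:290,300-30:370,::-1],None,fx=6,fy=6,interpolation=cv2.INTER_CUBIC)
cv2.imwrite("pics/s19.png",a)
a=a[230:350,240:380];cv2.imwrite("pics/s19z.png",cv2.resize(a,None,fx=5,fy=5,interpolation=cv2.INTER_CUBIC))
E
```

```text
[ 495.5634375  -103.62472642  342.20217042] [3.13521334e+00 4.49435535e-04 1.43080602e+00] [ 0.51257408 -0.81911155 -0.90961659] 0.9984319816109205
```

View pics/s19z.png

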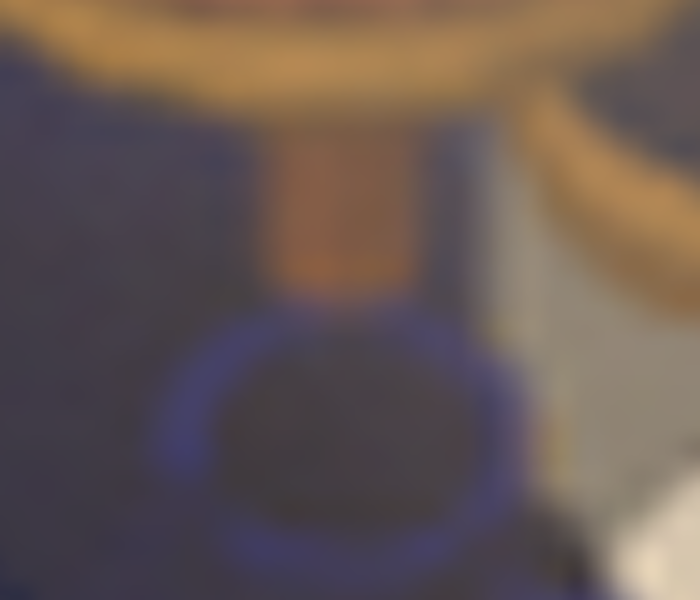

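View pics/s19f.png

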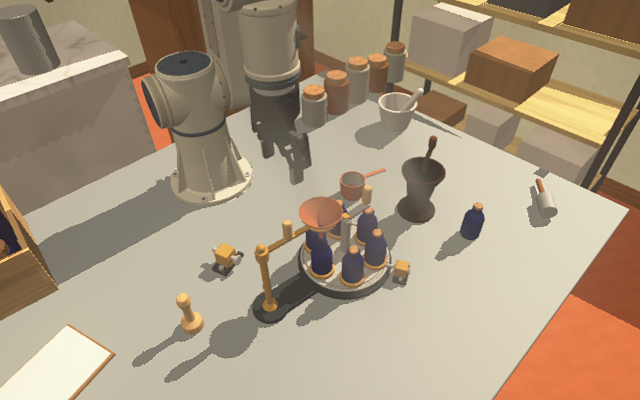

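Request:
jog_arm --increments "-1 -2 0 0 0 0 1;-2 -2 0 0 0 0 1;-3 -1 0 0 0 0 1;-3 -1 0 0 0 0 1;-3 -1 0 0 0 0 1;-3 -1 0 0 0 0 1;-3 -1 0 0 0 0 1;0 0 0 0 0 0 1"

```text
clock: 32.55
eef_pos: [377.8, -271.1, 337.1]
tcp_rot: [-3.14, 0.0, 1.428]
contact_force: [0.2, 0.2, -0.0]
opening: 0.999
```

```bash
python3 - <<'E'
from h import *
a=r.grab_frame("scene")
x=cv2.resize(a[230:300,360:430,::-1],None,fx=6,fy=6,interpolation=cv2.INTER_CUBIC)
b=r.grab_frame("top")
y=cv2.resize(b[120:190,290:360,::-1],None,fx=6,fy=6,interpolation=cv2.INTER_CUBIC)
cv2.imwrite("pics/s20.png",cv2.resize(np.hstack([x,y]),(800,400)))
s=r.sense();print(s["eef_pos"],s["contact_force"])
E
```

```text
[ 379.05684446 -268.93723791  337.16540467] [0.06922464 0.10263745 0.43031339]
```

View pics/s20.png

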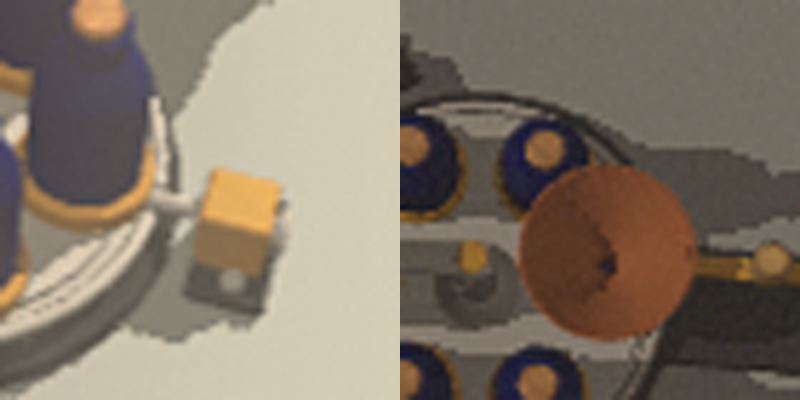

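Bolt is fully in and its tail is against the block. From above, the funnel covers the open bottle and its ring arm points along the line to the hub.

```bash
python3 -c "
from rig import r
print(r.sign_off())"
```

```text
the job is handed in; nothing more can be done
None
```

I turned the crank knob about 100° clockwise, the shorter way, until the spring bolt dropped in. I then swung the ring arm about 74° until the funnel's spout stood over the open bottle, let go, backed off and handed in at about 33 s.

**Turntable:** I went in small steps near the end and stopped when the force at the knob rose to about 6 N with almost no further movement. That puts only a few newtons on the bolt at most. In the pictures the bolt's tail is up against its block, so it looks fully dropped.

**Funnel:** In the last close view from the scene camera, the spout is within about 1 mm of the mouth's centre, with 5.5 mm to spare all round. From above, the funnel sits in its ring over that bottle. I read the bottle's mouth from the top camera before the swing, and it disagreed with the other readings by about 5 mm. The mouth was dark and hard to see there, so I went by the scene camera and the crank geometry.

**First grasp failed:** My first try at the crank knob missed. In the camera images the fingertips stand about 25 mm higher than the reported tool position, so the fingers shut on top of the knob with about 7 N. I raised the arm, corrected for the offset and gripped properly. Nothing else was disturbed in the views I checked.

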